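# Sort the hand screws from the dismantled monitor stands

## Robot

A 6-joint arm with a two-finger parallel gripper is mounted at the origin on the work surface. World frame = base frame: x ahead of the robot, y to its left, z up, the work surface at z = 0. Lengths are in m, angles in rad, forces in N, time in s.
With the tool pointing down it reaches from about 0.375 to 0.975 m from the base axis. Payload 3.8 kg.
Tool frame: the origin (TCP) lies on the centre line of the jaws, within the pads' length; the fingertips stand 14 mm ahead of it and the grasp point (between the pads) lies 5 mm behind it; z points along the fingers, y is the line along which they close (so a half turn about z gives the same grasp; the last joint's range is limited). The gripper opens to 85 mm and grips with 20 to 120 N. Pads are 22 mm wide; open, the fingers measure 114 mm over their backs; the gripper's body (76 mm by 85 mm) begins 54 mm behind the grasp point. The pads swing forward as they close: fully open they stand 13 mm farther back than shut.
Start: joints at [-1.348, 0.264, 1.604, -0, 1.274, -0.037], TCP at [0.173, -0.652, 0.245] pointing down, gripper open.
Joint ranges: [-2.63, 2.63], [-0.94, 2.18], [0.31, 2.57], [-1.31, 4.45], [0, 2.66], [-2.55, 2.55]. Speed limits (rad/s): [2.57, 2.57, 3.14, 3.14, 3.14, 3.14].

## Interface

Orientations are given as a rotation vector (axis times angle).
In Python, from workcell import bot, eyes, spot_in gives the robot as it stands.
- The arm moves only by the tool carry_out, never from a script. Its argument "series" is text: rows parted by semicolons, each of 4 numbers parted by spaces: the shift along the world's x, y, z in m, then the turn about the world's z in degrees. In form: tx ty tz roll; .... A call has 1 to 20 rows; each row shifts and turns the commanded pose from where the row before left it; what a row does not reach is not made up. A row lasts 1/8 s, in which the tool goes at most 62.5 mm and 10.7 degrees, less where a joint would pass 70% of its speed; a pose out of reach is approached as far as the arm can. A call is refused whole if a number of a shift passes 0.0625 or a number of a turn 10.7, either way. A call with a gripper value outside its range is refused whole. "jaw" is the gripper command: -1 is shut, 1 is fully open, values between are in proportion, set as the call begins (left out, the last holds). The fingers move at their own pace and stop on an object; "grip_force" is the grip in N (left out, the last holds). Time passes only in rows, so rows that do not move let the fingers close. It gives the time, the measured TCP pose, the force, the opening and the grip force at its end, in the units of the state.
- bot.read_state(): the state, without advancing time (a new reading comes with each control period).
- eyes.read_camera(name): name is "side" or "top" or "wrist"; returns (picture, depth): 480x640x3 uint8, blue, green, red; 480x640 float32, m along the optical axis (not along the pixel's ray), 0 where there is no reading.
- eyes.get_calibration(name): a dict with "K" (3x3 intrinsics, pixels), "distortion" ([k1, k2, p1, p2, k3] as OpenCV has them; the pictures are not rectified), "position" and "rotation" of the camera in the world; the wrist camera has in their place "T_tool_cam" (4x4, takes a point from camera to tool coordinates, whose origin is the TCP and whose axes are the flange's). Camera axes: x right, y down, z forward; pixel columns grow to the right and rows downward; lengths in m; the calibration is good to about 2 mm. A picture is of the moment at which its call begins: read the wrist's pose just before it. get_calibration takes no time and is no camera call.
- bot.finish_job(): hands the job in; it is judged then, once.
Trained networks look in the newest picture that a camera, given by its name, has taken for a name from the list of things; names that differ only in an ending like _2 or _b are one class to them, and where a whole thing is asked for, a point or a joint stands for the part that bears it (a point fixed in the world has none). Each returns a list of dicts, best first, with "score" (0 to 1); they miss things now and then, are a little off and sometimes report something else, mostly with a low value. They report only what shows in the picture. A call takes as long as a camera call. They do not tell look-alikes from the thing itself.
- spot_in(camera, target): "rect" ([centre column, centre row, width, height] in pixels, round what is visible of it).
The state is a dict: "time": time; "q": joint angles; "joint_vel": joint speeds; "joint_torque": joint torques, N m; "tool_pos": TCP position; "tcp_rot": TCP orientation; "wrist_force": force on the tool from outside, world axes, zero at the start; "torque": the same for the moment, N m; "width": opening from 0.0 (shut) to 1.0 (fully open); "grip_force": force on a finger pad.
Only numpy, scipy, OpenCV 4.12 (cv2) and the standard library are available. Lean on these libraries where they do the work, as an engineer would, in place of code of your own. Each camera call takes 0.05 s, during which the arm holds its last target. There are 200 camera calls.

## Task

Pick the four hand screws (the black heads with a steel stud) out of the dismantled monitor-stand parts and stand each one in the middle of its own steel dish, stud up: the star grips go in the round dishes and the bar grips in the square ones, the large screw of each kind in the large dish and the small one in the small dish. Leave the black collar and the end cap where they lie.

Things in the scene. Friction and masses are not known exactly. Their poses are not given: they have to be found in the camera images.
- star_large: The large star-grip hand screw: black plastic six-lobed head, 56 mm across the lobes, 20 mm high. It stands head down with its plain steel stud (12 mm diameter, 34 mm long, from 20 to 54 mm above the underside) pointing straight up from the middle of the head; the stud can be gripped from above. About 90 g. Origin: centre of the head's underside; z up along the stud, x through a lobe.
- star_small: The small star-grip hand screw: black plastic six-lobed head, 36 mm across the lobes, 20 mm high. It stands head down with its plain steel stud (12 mm diameter, 34 mm long, from 20 to 54 mm above the underside) pointing straight up from the middle of the head; the stud can be gripped from above. About 50 g. Origin: centre of the head's underside; z up along the stud, x through a lobe.
- bar_large: The large bar-grip hand screw: black plastic oblong head with round ends, 60 mm long, 26 mm wide, 20 mm high. It stands head down with its plain steel stud (12 mm diameter, 34 mm long, from 20 to 54 mm above the underside) pointing straight up from the middle of the head; the stud can be gripped from above. About 80 g. Origin: centre of the head's underside; z up along the stud, x along the bar.
- bar_small: The small bar-grip hand screw: black plastic oblong head with round ends, 40 mm long, 20 mm wide, 20 mm high. It stands head down with its plain steel stud (12 mm diameter, 34 mm long, from 20 to 54 mm above the underside) pointing straight up from the middle of the head; the stud can be gripped from above. About 50 g. Origin: centre of the head's underside; z up along the stud, x along the bar.
- round_dish_large: The large round steel parts dish, open on top, inner diameter 80 mm, outer 86 mm. Fixed to the bench by its magnet. Floor 3 mm thick, walls 3 mm thick, rim 16 mm above the bench. Origin: centre of its underside, at bench height; z up.
- round_dish_small: The small round steel parts dish, open on top, inner diameter 60 mm, outer 66 mm. Fixed to the bench by its magnet. Floor 3 mm thick, walls 3 mm thick, rim 16 mm above the bench. Origin: centre of its underside, at bench height; z up.
- square_dish_large: The large square steel parts dish, open on top, inside 80 x 80 mm, outside 86 x 86 mm. Fixed to the bench by its magnet. Floor 3 mm thick, walls 3 mm thick, rim 16 mm above the bench. Origin: centre of its underside, at bench height; z up, x and y along its sides.
- square_dish_small: The small square steel parts dish, open on top, inside 62 x 62 mm, outside 68 x 68 mm. Fixed to the bench by its magnet. Floor 3 mm thick, walls 3 mm thick, rim 16 mm above the bench. Origin: centre of its underside, at bench height; z up, x and y along its sides.
- collar: A pole collar, not a hand screw, to be left alone: loose plain black plastic ring, outer diameter 54 mm, bore 36 mm, 26 mm high, lying flat. Origin: centre of its underside; z up.
- end_cap: A pole end cap, not a hand screw, to be left alone: loose plain round black plastic plug without stud, 48 mm diameter, stepping in to 34 mm at the top, 26 mm high. Origin: centre of its underside; z up.
There are look-alikes about, which are no part of the job. What is shaped like the round_dish_small but orange or turquoise is not meant.

How it is judged:
By the outcome, as a careful person would: the job done as asked, in the order asked, and still so for the second after the job is handed in, with the robot touching nothing.
It also fails if it takes over 93 s, if anything falls off the work surface, if the arm or the gripper's body presses on something with over 40 N, if the wrist force passes 120 N, or if a joint passes its speed limit or range.

## Working session

There is one attempt and no reset: what is moved stays moved. The work goes in short steps, Python scripts to look and compute and a tool call to move; the robot and the scene stay as the last step left them, time stands still between calls to the robot, and variables do not carry over. Pictures are saved under pics/ and viewed, at most 14 in all, crops included, and the job is handed in when it is done.

Besides the shell and the picture viewer there is one more tool, called after "Emit:" as a command line: name --argument value ..., lists and objects as JSON in quotes. carry_out: Moves the arm, as the interface text tells. Its arguments: {"type":"object","properties":{"series":{"type":"string"},"jaw":{"type":"number"},"grip_force":{"type":"number"}},"required":["series"]}

```bash
mkdir -p pics; cat > h.py <<'E'
import numpy as np, cv2
from workcell import bot, eyes, spot_in
def cloud(name):
    s=bot.read_state(); im,d=eyes.read_camera(name); c=eyes.get_calibration(name)
    K=np.array(c["K"]);D=np.array(c["distortion"])
    if name=="wrist":
        T=np.eye(4);T[:3,:3]=cv2.Rodrigues(np.array(s["tcp_rot"],float))[0];T[:3,3]=s["tool_pos"]
        T=T@np.array(c["T_tool_cam"]);R,t=T[:3,:3],T[:3,3]
    else:
        R=np.array(c["rotation"],float);t=np.array(c["position"],float)
        if R.size==3:R=cv2.Rodrigues(R)[0]
    v,u=np.mgrid[:480,:640].astype(np.float64)
    n=cv2.undistortPoints(np.stack([u.ravel(),v.ravel()],1)[:,None],K,D)[:,0].reshape(480,640,2)
    P=np.dstack([n,np.ones((480,640))])*d[...,None]
    W=P@R.T+t; W[d==0]=np.nan
    return im,d,W,R,t
E
python3 - <<'E'
from h import *
print(bot.read_state())
for n in("top","side"):
    im,d,W,R,t=cloud(n); cv2.imwrite(f"pics/{n}0.png",im); np.savez(f"{n}0.npz",im=im,W=W)
    print(n,t,R.round(2).tolist())
    for k in "star_large star_small bar_large bar_small round_dish_large round_dish_small square_dish_large square_dish_small collar end_cap".split():
        if n=="top":print(k,[(round(x["score"],2),np.round(x["rect"]).astype(int).tolist()) for x in spot_in(n,k)[:4]])
E
```

```text
{'time': 0.0, 'q': array([-1.34788485e+00,  2.64761268e-01,  1.60541754e+00, -9.29913031e-06,
        1.27367908e+00, -3.68854553e-02]), 'joint_vel': array([-0.00111138,  0.00236769, -0.00035902, -0.00240566, -0.00066575,
       -0.00156926]), 'joint_torque': array([-1.74191664e-03, -5.15118778e+01, -3.67311609e+01, -2.17918214e-04,
        1.30705704e-02,  3.83041780e-06]), 'tool_pos': array([ 0.17324364, -0.65164969,  0.24393301]), 'tcp_rot': array([-3.11288870e+00, -4.06653590e-01,  3.44138275e-04]), 'wrist_force': array([0.68259499, 0.3826356 , 0.67576414]), 'torque': array([ 0.00880002,  0.06666056, -0.02700013]), 'grip_force': 0.0, 'width': 1.0004571234467294}
top [ 0.36031642 -0.00581252  0.95050234] [[0.01, -0.99, 0.16], [-1.0, -0.01, 0.0], [-0.0, -0.16, -0.99]]
star_large [(0.82, [172, 313, 26, 22]), (0.49, [315, 172, 22, 27])]
star_small [(0.73, [425, 182, 26, 24]), (0.61, [516, 243, 29, 14])]
bar_large [(0.58, [424, 183, 24, 25])]
bar_small [(0.56, [475, 307, 20, 21])]
round_dish_large [(0.88, [394, 271, 39, 42])]
round_dish_small [(0.93, [280, 210, 34, 35]), (0.84, [364, 210, 35, 33]), (0.58, [379, 155, 34, 34]), (0.55, [320, 255, 33, 34])]
square_dish_large [(0.83, [226, 186, 48, 46])]
square_dish_small [(0.61, [121, 241, 44, 41])]
collar [(0.78, [237, 274, 32, 27])]
end_cap [(0.97, [317, 171, 21, 25])]
side [ 0.16726853 -0.99605654  0.66996111] [[0.94, -0.18, 0.29], [-0.34, -0.48, 0.81], [-0.01, -0.86, -0.51]]
```

```bash
python3 - <<'E'
import cv2
a=cv2.imread("pics/top0.png")[120:360,80:560]; cv2.imwrite("pics/topc.png",cv2.resize(a,(800,400),interpolation=cv2.INTER_CUBIC))
E
```

```text
(no output)
```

View pics/topc.png

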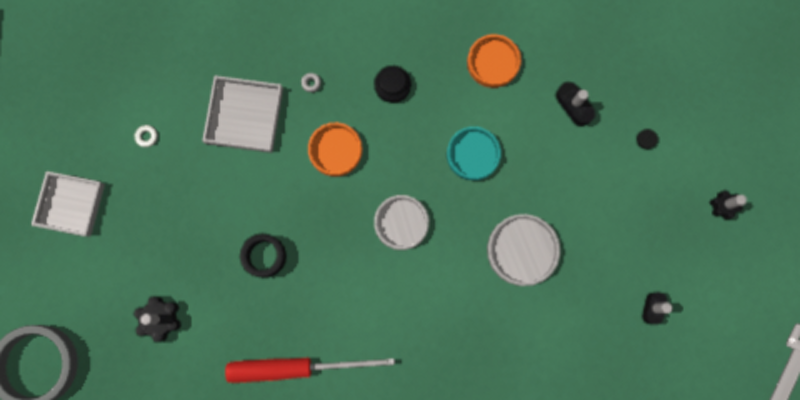

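View pics/side0.png

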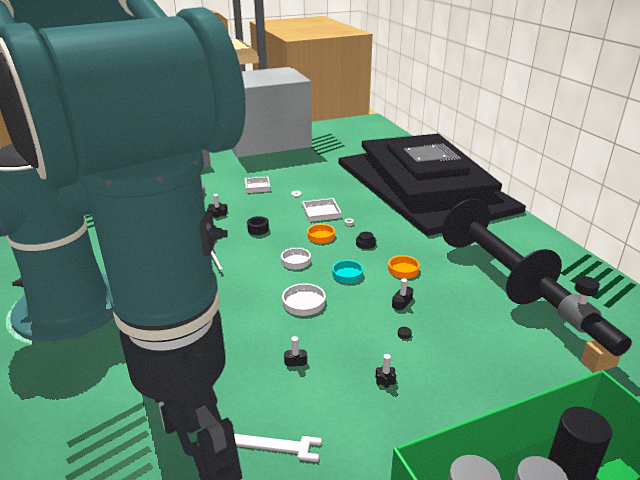

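The overview shows star_large near (175,311), star_small (521,243), bar_large (426,182) and bar_small (474,305). The steel dishes are at (395,270) round large, (321,253) round small, (226,188) square large and (121,242) square small. Next I'll measure them.

```bash
python3 - <<'E'
import numpy as np, cv2
f=np.load("top0.npz");W=f["W"];im=f["im"]
S=dict(star_large=(172,313),star_small=(518,243),bar_large=(426,182),bar_small=(475,306))
print("table z",np.nanmedian(W[150:330,180:450,2]))
for k,(u,v) in S.items():
    w=W[v-22:v+22,u-26:u+26].reshape(-1,3);b=im[v-22:v+22,u-26:u+26].reshape(-1,3)
    o=w[:,2]>.008; h=w[:,2]>.03; w1=w[h]
    print(k,"stud",np.nanmedian(w1,0).round(4),h.sum(),w1.max(0).round(3), "head",(w[o&~h]).mean(0).round(4))
    (c,s,a)=cv2.minAreaRect(w[o&~h][:,:2].astype(np.float32)*1000);print("   rect",np.round(c),np.round(s),round(a))
    r=b.astype(int);bl=(r.max(1)<60)&o;(c,s,a)=cv2.minAreaRect(w[bl][:,:2].astype(np.float32)*1000);print("   black",np.round(c),np.round(s),round(a))
Dd=dict(round_dish_large=(395,270),round_dish_small=(321,254),square_dish_large=(226,187),square_dish_small=(121,242))
for k,(u,v) in Dd.items():
    w=W[v-27:v+27,u-30:u+30].reshape(-1,3);o=(w[:,2]>.010)&(w[:,2]<.025)
    p=w[o][:,:2].astype(np.float32)*1000
    print(k,o.sum(),w[:,2].max().round(3),"rect",[np.round(x,1) for x in cv2.minAreaRect(p)],"circ",[np.round(x,1) for x in cv2.minEnclosingCircle(p)])
E
```

```text
table z 0.0007737938552466739
star_large stud [0.356  0.283  0.0533] 51 [0.36  0.291 0.057] head [0.355  0.2834 0.0194]
   rect [355. 286.] [49. 55.] 41
   black [356. 284.] [53. 46.] 8
star_small stud [ 0.4997 -0.4048  0.0527] 59 [ 0.507 -0.402  0.059] head [ 0.499  -0.4043  0.0192]
   rect [ 499. -407.] [31. 34.] 42
   black [ 498. -406.] [31. 30.] 39
bar_large stud [ 0.6261 -0.2248  0.0519] 48 [ 0.633 -0.22   0.058] head [ 0.6263 -0.2248  0.0195]
   rect [ 629. -227.] [59. 28.] 35
   black [ 628. -227.] [57. 28.] 35
bar_small stud [ 0.3716 -0.3125  0.0525] 51 [ 0.378 -0.309  0.058] head [ 0.3718 -0.3127  0.0193]
   rect [ 372. -316.] [21. 38.] 72
   black [ 372. -315.] [22. 37.] 76
round_dish_large 239 nan rect [array([ 443.3, -157.4]), array([85.8, 83.8]), np.float64(0.1)] circ [array([ 443.5, -157.3]), np.float64(43.7)]
round_dish_small 171 nan rect [array([476.1,  -7.4]), array([64.7, 65.9]), np.float64(1.5)] circ [array([476. ,  -7.4]), np.float64(33.2)]
square_dish_large 328 nan rect [array([613.3, 194.1]), array([86.5, 87. ]), np.float64(82.1)] circ [array([612.7, 194.1]), np.float64(60.0)]
square_dish_small 288 nan rect [array([496.7, 405.7]), array([71.6, 67.7]), np.float64(79.1)] circ [array([496.8, 405.6]), np.float64(47.3)]
```

Emit:
carry_out --series ".027 .046 0 0;.027 .046 0 0;.027 .046 0 0;.027 .046 0 0;.027 .046 0 0;.027 .046 0 0;.027 .046 0 0;.027 .046 0 0;.027 .046 0 0;.027 .046 0 0;.027 .046 0 0;.027 .046 0 0;-.018 .048 -.01 0;-.018 .048 -.01 0;-.018 .048 -.01 0;-.018 .048 -.01 0;-.018 .048 -.01 0;-.018 .048 -.01 0;-.018 .048 -.01 0;-.018 .048 -.01 0" --jaw 0.2

```text
time: 3.1
tool_pos: [0.3528, 0.2853, 0.1655]
tcp_rot: [-3.114, -0.407, -0.002]
wrist_force: [1.7, 0.9, 0.4]
width: 0.601
grip_force: 0.0
```

```bash
python3 - <<'E'
from h import *
s=bot.read_state();print(s["time"],s["tool_pos"],s["q"].round(2))
im,d,W,R,t=cloud("wrist");print(t,R.round(2).tolist())
m=(W[...,2]>.035)&(W[...,2]<.07);print(m.sum(),np.median(W[m],0),W[m].min(0),W[m].max(0))
cv2.imwrite("pics/w1.png",im)
E
```

```text
3.1 [0.35280546 0.2853279  0.16552649] [ 0.63 -0.1   2.15 -0.    1.09  1.94]
[0.41758255 0.30335421 0.29513917] [[0.26, -0.93, -0.25], [-0.97, -0.25, -0.07], [-0.0, 0.26, -0.97]]
330 [0.35819404 0.28866137 0.05460863] [0.35067578 0.28240078 0.03511042] [0.36233434 0.29419876 0.05673016]
```

View pics/w1.png

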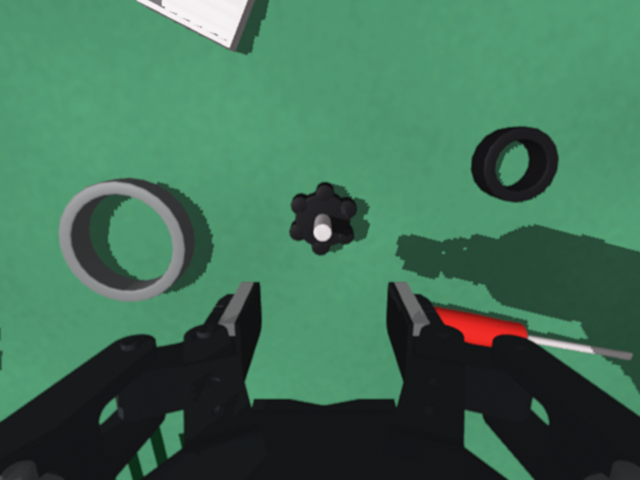

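The wrist view shows the star_large stud tip at (322,231), midway between the jaws.

Emit:
carry_out --series ".005 .003 -.025 0;0 0 -.035 0;0 0 -.035 0;0 0 -.02 0;0 0 -.01 0;0 0 0 0"

```text
time: 3.9
tool_pos: [0.3583, 0.2864, 0.0401]
tcp_rot: [3.115, 0.407, -0.001]
wrist_force: [0.2, -1.0, -0.4]
width: 0.6
grip_force: 0.0
```

Emit:
carry_out --series "0 0 0 0;0 0 0 0;0 0 0 0;0 0 0 0;0 0 0 0;0 0 0 0" --jaw -1 --grip_force 40

```text
time: 4.65
tool_pos: [0.3592, 0.2873, 0.0412]
tcp_rot: [-3.114, -0.407, -0.003]
wrist_force: [-1.3, 1.0, 6.7]
width: 0.123
grip_force: 39.4
```

Emit:
carry_out --series "0 0 .03 0;0 0 .05 0;.004 -.0246 0 0;.0095 -.05 0 0;.0095 -.05 0 0;.0095 -.05 0 0;.0095 -.05 0 0;.0095 -.05 0 0;.0095 -.05 0 0;.0095 -.05 0 0;.0095 -.05 0 0;.004 -.02 0 0;0 0 0 0;0 0 0 0"

```text
time: 6.4
tool_pos: [0.4416, -0.1568, 0.1196]
tcp_rot: [-3.114, -0.407, 0.002]
wrist_force: [0.0, 0.3, -1.7]
width: 0.129
grip_force: 39.4
```

```bash
cat > look.py <<'E'
from h import *
import sys
s=bot.read_state();print(s["time"],s["tool_pos"],"w",s["width"],"q6",s["q"][5])
im,d,W,R,t=cloud("wrist");cv2.imwrite("pics/"+sys.argv[1],im);np.savez("w.npz",im=im,W=W)
x,y=map(float,sys.argv[2:4]);r=float(sys.argv[4])
z=W[...,2];near=np.hypot(W[...,0]-x,W[...,1]-y)<r
g=im.astype(int);sat=g.max(2)-g.min(2)
m=near&(z>.009)&(z<.022)&(sat<40)&(g.min(2)>90)
p=W[m][:,:2].astype(np.float32)*1000
if len(p)>20:print("steel",len(p),[np.round(v,1) for v in cv2.minAreaRect(p)],[np.round(v,1) for v in cv2.minEnclosingCircle(p)])
m=near&(z>.04)&(z<.065);print("stud",m.sum(),np.median(W[m],0) if m.any() else 0)
E
python3 look.py w2.png .443 -.157 .065
```

```text
6.4 [ 0.44157302 -0.15675808  0.11962814] w 0.12920182476857128 q6 0.9156992391145747
steel 1464 [array([ 454.3, -153.6]), array([64. , 86.2]), np.float64(14.4)] [array([ 443.2, -156.3]), np.float64(43.4)]
stud 0 0
```

View pics/w2.png

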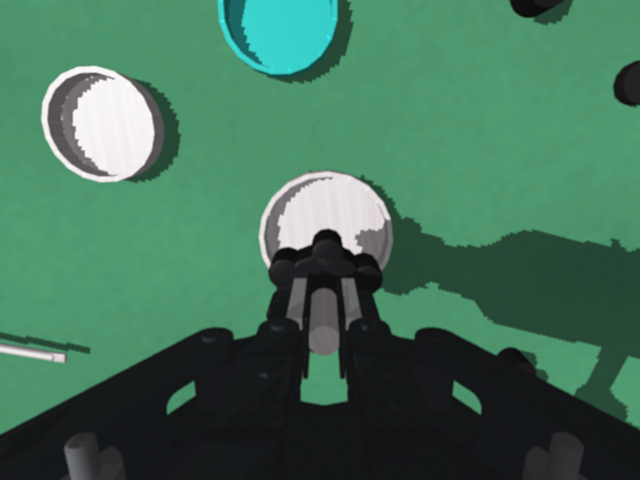

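The large star hangs upright, gripped at the stud. The round large dish (326,230) is below it.

Emit:
carry_out --series ".003 -.001 -.02 0;0 0 -.03 0;0 0 -.015 0;0 0 -.006 0;0 0 -.003 0;0 0 0 0;0 0 0 0"

```text
time: 7.32
tool_pos: [0.446, -0.1592, 0.047]
tcp_rot: [3.114, 0.407, 0.002]
wrist_force: [-0.8, 0.7, -0.7]
width: 0.121
grip_force: 39.4
```

Emit:
carry_out --series "-.001 .001 -.0015 0;0 0 -.001 0;0 0 0 0"

```text
time: 7.7
tool_pos: [0.4444, -0.1579, 0.0442]
tcp_rot: [-3.115, -0.407, 0.0]
wrist_force: [-2.4, 0.5, 4.3]
width: 0.122
grip_force: 39.9
```

Emit:
carry_out --series "0 0 0 0;0 0 0 0;0 0 0 0;0 0 0 0" --jaw 0.2

```text
time: 8.2
tool_pos: [0.4444, -0.1579, 0.0437]
tcp_rot: [-3.115, -0.407, 0.0]
wrist_force: [0.4, 0.3, -0.2]
width: 0.595
grip_force: 0.0
```

Emit:
carry_out --series "0 0 .03 0;0 0 .05 0;0 0 .04 0;.005 -.025 0 0;.011 -.05 0 0;.011 -.05 0 0;.011 -.05 0 0;.011 -.05 0 0;.006 -.024 0 0;0 0 0 0;0 0 0 0"

```text
time: 9.57
tool_pos: [0.4989, -0.406, 0.1632]
tcp_rot: [-3.114, -0.407, 0.001]
wrist_force: [0.6, 0.2, 0.2]
width: 0.595
grip_force: 0.0
```

```bash
python3 look.py w3.png .499 -.407 .04; python3 - <<'E'
from h import *
im,d,W,R,t=cloud("top");np.savez("top1.npz",im=im,W=W);w=W[240:300,360:425].reshape(-1,3);h=(w[:,2]>.045)&(w[:,2]<.07);print("placed stud",np.median(w[h],0),h.sum())
cv2.imwrite("pics/t1.png",cv2.resize(im[220:320,330:460],(780,600),interpolation=cv2.INTER_CUBIC))
E
```

```text
9.575 [ 0.4989184  -0.40604582  0.16323388] w 0.5945164066889944 q6 0.588889046316831
stud 311 [ 0.50220442 -0.40701837  0.05458354]
placed stud [ 0.44131675 -0.15732991  0.05779035] 36
```

View pics/t1.png

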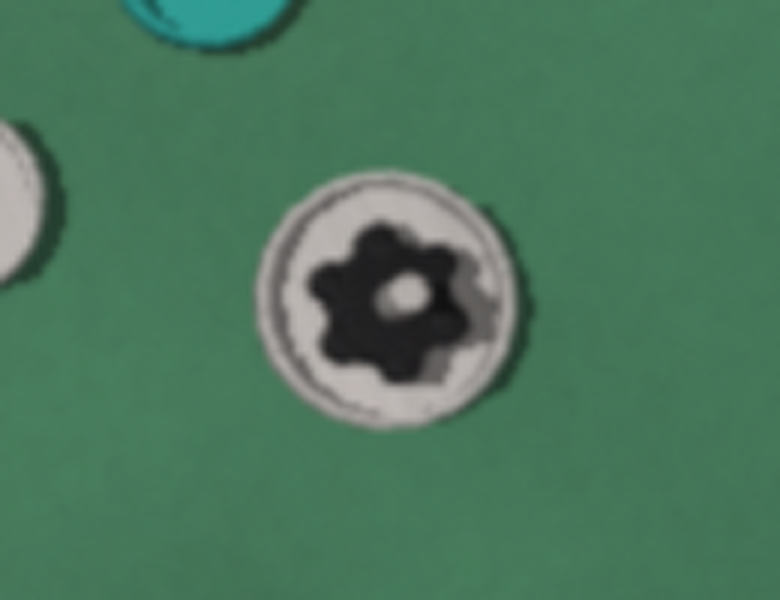

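The large star stands in the middle of its dish: head at (390,302), dish centre at (388,300). Next is the small star.

Emit:
carry_out --series ".003 -.001 -.025 0;0 0 -.035 0;0 0 -.035 0;0 0 -.018 0;0 0 -.01 0;0 0 0 0"

```text
time: 10.42
tool_pos: [0.5025, -0.4077, 0.0409]
tcp_rot: [-3.115, -0.407, 0.0]
wrist_force: [-0.4, -0.1, 0.7]
width: 0.604
grip_force: 0.0
```

Emit:
carry_out --series "0 0 0 0;0 0 0 0;0 0 0 0;0 0 0 0;0 0 0 0" --jaw -1

```text
time: 11.05
tool_pos: [0.5031, -0.4086, 0.042]
tcp_rot: [3.114, 0.407, 0.002]
wrist_force: [0.2, 0.2, 6.0]
width: 0.125
grip_force: 39.1
```

Emit:
carry_out --series "0 0 .03 0;0 0 .05 0;-.002 .025 0 0;-.003 .05 0 0;-.003 .05 0 0;-.003 .05 0 0;-.003 .05 0 0;-.003 .05 0 0;-.003 .05 0 0;-.003 .05 0 0;-.001 .022 0 0;0 0 0 0;0 0 0 0"

```text
time: 12.68
tool_pos: [0.4783, -0.0114, 0.1206]
tcp_rot: [3.115, 0.407, -0.001]
wrist_force: [-0.6, -0.3, -0.7]
width: 0.124
grip_force: 39.1
```

```bash
python3 look.py w4.png .476 -.007 .055
```

```text
12.675 [ 0.47827654 -0.01137142  0.12060877] w 0.12379926542482576 q6 1.2354718994218372
steel 1288 [array([481. ,  -3.6]), array([55.5, 66.1]), np.float64(26.5)] [array([475.9,  -5.9]), np.float64(33.5)]
stud 0 0
```

Emit:
carry_out --series "-.001 .0033 -.02 0;0 0 -.03 0;0 0 -.015 0;0 0 -.006 0;0 0 -.003 0;0 0 -.001 0;0 0 0 0;0 0 0 0"

```text
time: 13.72
tool_pos: [0.4778, -0.0076, 0.0463]
tcp_rot: [3.115, 0.407, 0.002]
wrist_force: [-0.2, -0.1, -0.8]
width: 0.12
grip_force: 39.1
```

Emit:
carry_out --series "0 0 -.0015 0;0 0 -.0005 0;0 0 0 0"

```text
time: 14.1
tool_pos: [0.478, -0.0076, 0.045]
tcp_rot: [3.115, 0.407, 0.001]
wrist_force: [-2.2, 0.5, 7.6]
width: 0.124
grip_force: 40.1
```

Emit:
carry_out --series "0 0 0 0;0 0 0 0;0 0 0 0;0 0 0 0" --jaw 0.2

```text
time: 14.6
tool_pos: [0.4773, -0.0076, 0.0436]
tcp_rot: [-3.115, -0.407, 0.0]
wrist_force: [0.7, 0.6, -0.4]
width: 0.599
grip_force: 0.0
```

Emit:
carry_out --series "0 0 .03 0;0 0 .05 0;0 0 .04 0;.014 -.02 0 0;.031 -.045 0 0;.031 -.045 0 0;.031 -.045 0 0;.031 -.045 0 0;.013 -.019 0 0;0 0 0 0;0 0 0 0"

```text
time: 15.98
tool_pos: [0.6276, -0.2259, 0.1631]
tcp_rot: [-3.114, -0.407, 0.002]
wrist_force: [-0.8, -0.1, 0.4]
width: 0.597
grip_force: 0.0
```

```bash
python3 look.py w5.png .628 -.227 .04; python3 - <<'E'
from h import *
im,d,W,R,t=cloud("top")
cv2.imwrite("pics/t2.png",cv2.resize(im[205:305,255:385],(780,600),interpolation=cv2.INTER_CUBIC))
E
```

```text
15.975 [ 0.62762632 -0.22590265  0.16312441] w 0.5970822688070638 q6 0.9278093488151994
stud 319 [ 0.63018626 -0.22522368  0.05454599]
```

View pics/t2.png

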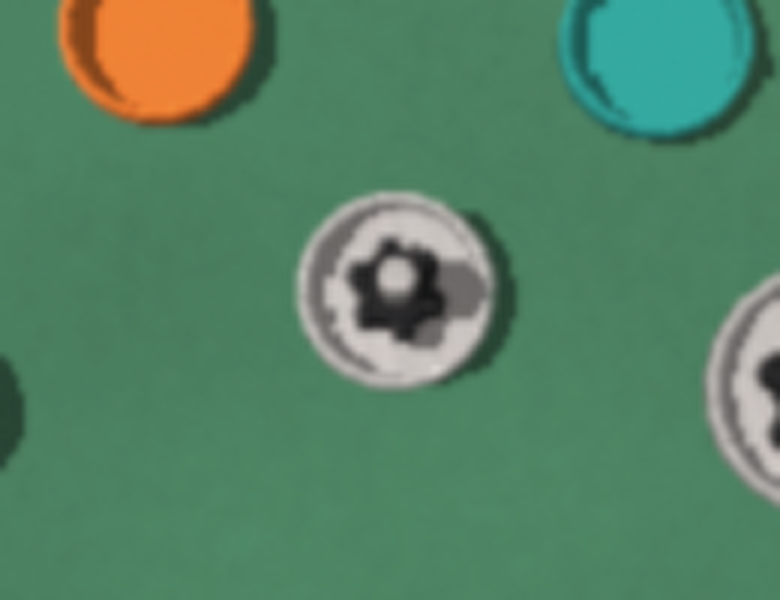

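The small star is centred: head at (397,290), dish at (396,290). Next is the large bar.

Emit:
carry_out --series ".0025 .001 -.025 0;0 0 -.035 0;0 0 -.035 0;0 0 -.018 0;0 0 -.01 0;0 0 0 0"

```text
time: 16.82
tool_pos: [0.6309, -0.2254, 0.0409]
tcp_rot: [-3.115, -0.407, 0.0]
wrist_force: [0.2, -0.1, -1.0]
width: 0.599
grip_force: 0.0
```

Emit:
carry_out --series "0 0 0 0;0 0 0 0;0 0 0 0;0 0 0 0;0 0 0 0" --jaw -1

```text
time: 17.45
tool_pos: [0.6319, -0.226, 0.0422]
tcp_rot: [3.114, 0.407, 0.003]
wrist_force: [0.0, 1.0, 5.4]
width: 0.124
grip_force: 39.1
```

Emit:
carry_out --series "0 0 .03 0;0 0 .05 0;-.001 .025 0 0;-.002 .05 0 0;-.002 .05 0 0;-.002 .05 0 0;-.002 .05 0 0;-.002 .05 0 0;-.002 .05 0 0;-.002 .05 0 0;-.002 .044 0 0;0 0 0 0;0 0 0 0"

```text
time: 19.08
tool_pos: [0.6128, 0.1933, 0.1195]
tcp_rot: [3.114, 0.409, -0.003]
wrist_force: [0.3, -0.8, -0.3]
width: 0.125
grip_force: 39.1
```

```bash
python3 look.py w6.png .613 .194 .075
```

```text
19.075 [0.61276574 0.19325941 0.11952825] w 0.1250870326667703 q6 1.5771749071470258
steel 2302 [array([613.1, 195.4]), array([86.3, 86.3]), np.float64(82.6)] [array([613.3, 195.5]), np.float64(60.6)]
stud 0 0
```

View pics/w6.png

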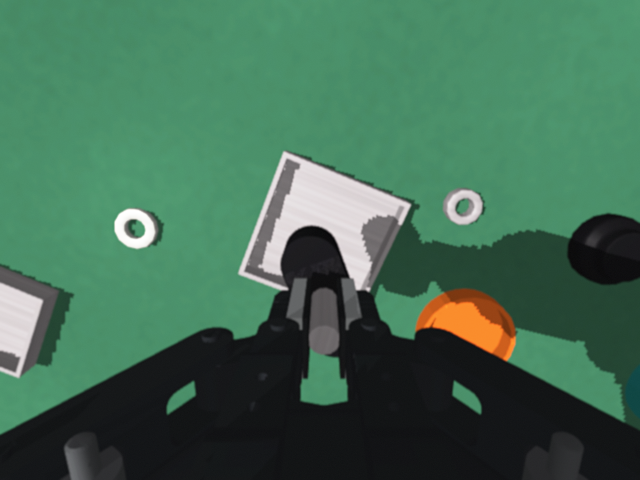

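The large bar hangs over the large square dish (325,218).

Emit:
carry_out --series ".001 .001 -.02 0;0 0 -.03 0;0 0 -.015 0;0 0 -.006 0;0 0 -.003 0;0 0 -.001 0;0 0 0 0;0 0 0 0"

```text
time: 20.12
tool_pos: [0.6154, 0.1946, 0.0465]
tcp_rot: [-3.115, -0.407, -0.002]
wrist_force: [0.2, -0.3, -0.7]
width: 0.126
grip_force: 39.1
```

Emit:
carry_out --series "-.001 -.0005 -.0015 0;0 0 -.0005 0;0 0 0 0"

```text
time: 20.5
tool_pos: [0.6147, 0.1942, 0.0453]
tcp_rot: [-3.115, -0.407, -0.003]
wrist_force: [-0.5, 0.8, 5.2]
width: 0.121
grip_force: 39.9
```

Emit:
carry_out --series "0 0 0 0;0 0 0 0;0 0 0 0;0 0 0 0" --jaw 0.2

```text
time: 21.0
tool_pos: [0.6137, 0.1938, 0.0435]
tcp_rot: [3.115, 0.407, -0.001]
wrist_force: [0.4, -0.1, -0.1]
width: 0.601
grip_force: 0.0
```

Emit:
carry_out --series "0 0 .03 0;0 0 .05 0;0 0 .04 0;-.011 -.023 0 0;-.022 -.046 0 0;-.022 -.046 0 0;-.022 -.046 0 0;-.022 -.046 0 0;-.022 -.046 0 0;-.022 -.046 0 0;-.022 -.046 0 0;-.022 -.046 0 0;-.022 -.046 0 0;-.022 -.046 0 0;-.01 -.023 0 0;0 0 0 0;0 0 0 0"

```text
time: 23.12
tool_pos: [0.3729, -0.3116, 0.1636]
tcp_rot: [-3.114, -0.406, -0.0]
wrist_force: [-0.6, 1.0, 0.2]
width: 0.6
grip_force: 0.0
```

```bash
python3 look.py w7.png .372 -.315 .04; python3 - <<'E'
from h import *
im,d,W,R,t=cloud("top")
cv2.imwrite("pics/t3.png",cv2.resize(im[140:240,160:290],(780,600),interpolation=cv2.INTER_CUBIC))
E
```

```text
23.125 [ 0.37294934 -0.31156025  0.16364034] w 0.6004487079106517 q6 0.5634810154989315
stud 312 [ 0.37535562 -0.31326604  0.05462063]
```

View pics/t3.png

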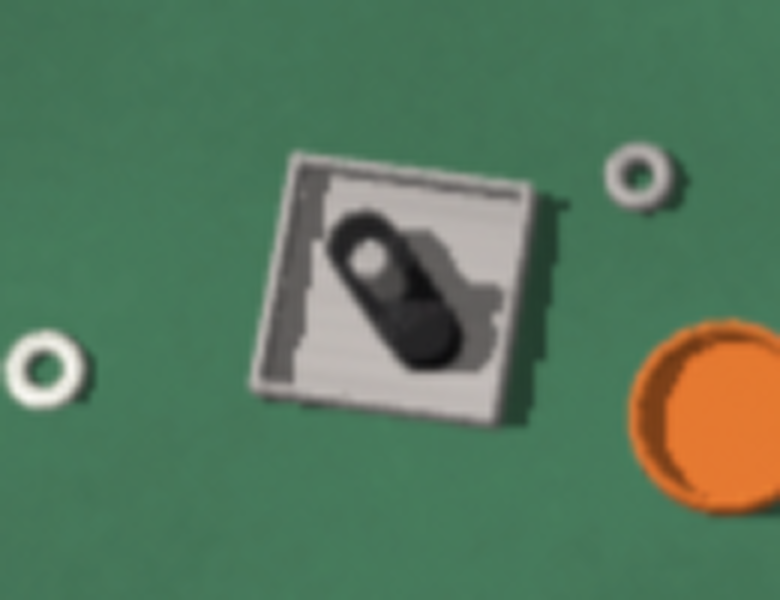

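The large bar is centred in the large square dish: head at (397,290), dish at (393,288). Last is the small bar.

Emit:
carry_out --series ".0025 -.0015 -.025 0;0 0 -.035 0;0 0 -.035 0;0 0 -.018 0;0 0 -.01 0;0 0 0 0"

```text
time: 23.98
tool_pos: [0.3755, -0.3129, 0.0404]
tcp_rot: [-3.114, -0.409, 0.001]
wrist_force: [-0.5, 1.2, -0.1]
width: 0.601
grip_force: 0.0
```

Emit:
carry_out --series "0 0 0 0;0 0 0 0;0 0 0 0;0 0 0 0;0 0 0 0" --jaw -1

```text
time: 24.6
tool_pos: [0.3761, -0.3143, 0.0419]
tcp_rot: [3.114, 0.406, 0.002]
wrist_force: [-0.7, 2.1, 5.7]
width: 0.125
grip_force: 39.1
```

Emit:
carry_out --series "0 0 .03 0;0 0 .05 0;.004 .024 0 0;.008 .048 0 0;.008 .048 0 0;.008 .048 0 0;.008 .048 0 0;.008 .048 0 0;.008 .048 0 0;.008 .048 0 0;.008 .048 0 0;.008 .048 0 0;.008 .048 0 0;.008 .048 0 0;.008 .048 0 0;.008 .048 0 0;.008 .048 0 0;.004 .024 0 0;0 0 0 0;0 0 0 0"

```text
time: 27.1
tool_pos: [0.4949, 0.4053, 0.1201]
tcp_rot: [3.114, 0.407, -0.002]
wrist_force: [-0.5, -0.3, 0.5]
width: 0.125
grip_force: 39.1
```

```bash
python3 look.py w8.png .497 .4055 .065
```

```text
27.1 [0.49486151 0.40532645 0.1201244 ] w 0.12501053564006925 q6 1.9587518307244347
steel 1887 [array([496.1, 407.6]), array([68.3, 68.3]), np.float64(79.0)] [array([496.4, 407.8]), np.float64(47.7)]
stud 0 0
```

View pics/w8.png

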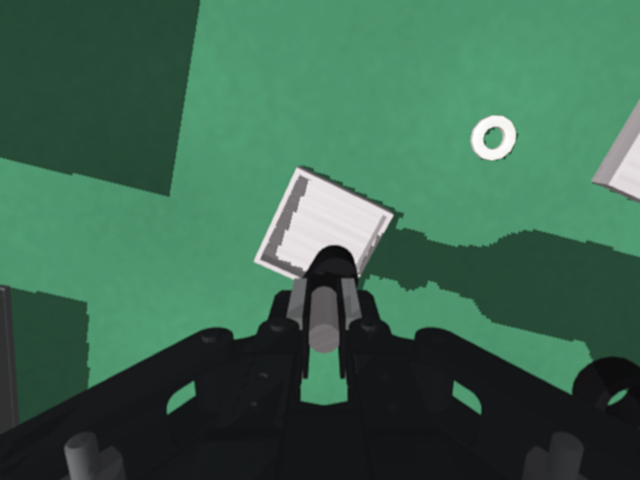

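The small bar hangs over the small square dish (325,225).

Emit:
carry_out --series ".002 .001 -.02 0;0 0 -.03 0;0 0 -.015 0;0 0 -.006 0;0 0 -.003 0;0 0 -.001 0;0 0 -.001 0;0 0 0 0;0 0 0 0"

```text
time: 28.28
tool_pos: [0.4975, 0.4075, 0.0451]
tcp_rot: [-3.115, -0.407, -0.001]
wrist_force: [-0.1, 0.4, 0.3]
width: 0.121
grip_force: 39.1
```

Emit:
carry_out --series "0 -.001 -.001 0;0 0 0 0;0 0 0 0"

```text
time: 28.65
tool_pos: [0.4977, 0.4073, 0.0449]
tcp_rot: [-3.114, -0.406, -0.002]
wrist_force: [-2.2, 2.6, 5.4]
width: 0.122
grip_force: 39.7
```

Emit:
carry_out --series "0 0 0 0;0 0 0 0;0 0 0 0;0 0 0 0" --jaw 0.2

```text
time: 29.15
tool_pos: [0.4973, 0.4061, 0.0435]
tcp_rot: [3.115, 0.407, -0.001]
wrist_force: [0.1, 0.0, 0.0]
width: 0.598
grip_force: 0.0
```

Emit:
carry_out --series "0 0 .03 0;0 0 .05 0;0 0 .05 0;-.01 -.03 .05 0;-.01 -.05 0 0;0 -.05 0 0;0 0 0 0;0 0 0 0"

```text
time: 30.15
tool_pos: [0.4776, 0.2766, 0.224]
tcp_rot: [-3.115, -0.405, -0.001]
wrist_force: [0.4, -0.0, -0.1]
width: 0.598
grip_force: 0.0
```

```bash
python3 - <<'E'
from h import *
im,d,W,R,t=cloud("top")
a=cv2.resize(im[120:360,80:560],(800,400),interpolation=cv2.INTER_CUBIC)
b=cv2.resize(im[212:272,75:165],(300,200),interpolation=cv2.INTER_CUBIC)
c=np.zeros((600,800,3),np.uint8);c[:400]=a;c[400:,:300]=b
cv2.imwrite("pics/t4.png",c)
E
```

```text
(no output)
```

View pics/t4.png

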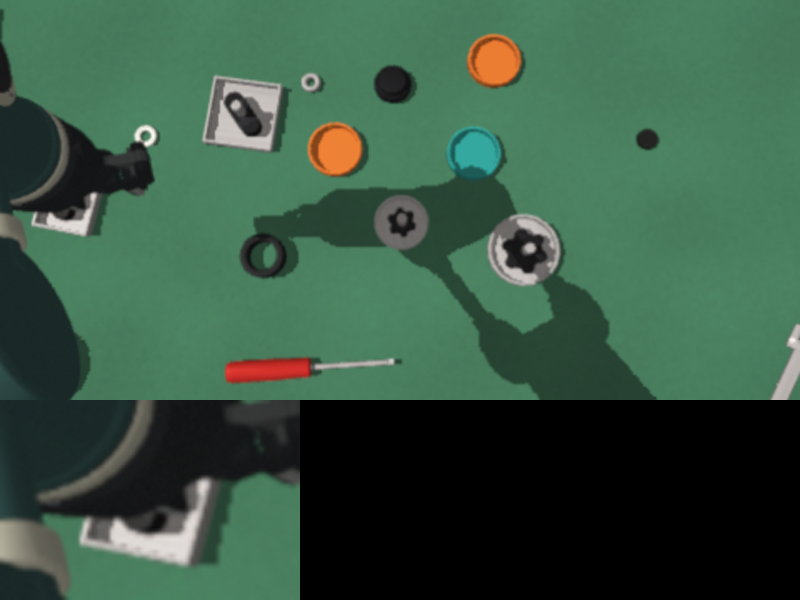

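The first three are in place, and the collar (263,256) and end cap (393,84) haven't moved. The arm hides the last dish, so I'll move it aside and check.

Emit:
carry_out --series "0 -.05 0 0;0 -.05 0 0;0 -.05 0 0;0 -.05 0 0;0 -.05 0 0;0 -.05 0 0;0 0 0 0;0 0 0 0"

```text
time: 31.2
tool_pos: [0.4779, -0.0228, 0.2236]
tcp_rot: [-3.114, -0.407, 0.0]
wrist_force: [0.8, -0.0, 0.8]
width: 0.601
grip_force: 0.0
```

```bash
python3 - <<'E'
from h import *
im,d,W,R,t=cloud("top")
cv2.imwrite("pics/t5.png",cv2.resize(im[200:290,65:185],(600,450),interpolation=cv2.INTER_CUBIC))
E
```

```text
(no output)
```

View pics/t5.png

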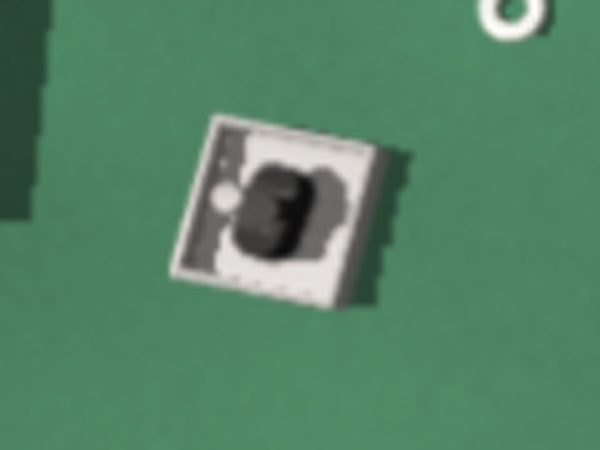

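The small bar stands in the middle of its dish: head at (273,212), dish at about (276,211).

```bash
python3 -c "
from workcell import bot
print(bot.finish_job())"
```

```text
the job is handed in; nothing more can be done
None
```

All four hand screws stand stud up in the middle of their matching dishes, the collar and end cap were left where they lay, and the job was handed in at about 31 s.

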